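# Count the blue colony on the touch-plate colony counter

## Task

Push the swing-arm magnifier aside with the closed fingers, to whichever side you like, until its lens is well clear of the petri dish on the colony counter. Then touch the dish with the closed fingertips pointing down, right over the one blue colony, lightly but enough for the sprung touch plate under the dish to dip and count it, and withdraw well above the dish. Touch the dish nowhere else, keep off the counter's housing and keys, never lift the dish, leave the magnifier aside, and leave everything else on the bench as it stands.

Things in the scene. Friction and masses are not known exactly. Their poses are not given: they have to be found in the camera images.
- counter: colony counter, fixed to the bench: white housing 240 mm wide (its y) with its top 56 mm above the bench, reaching from 160 mm before (-x, the side with the sloped display and key panel) to 110 mm behind its origin. The origin lies at bench level below the centre of the round lit touch plate (124 mm across), on which the dish lies; z up
- touch_plate (a joint): downward travel of the sprung touch plate in m, 0 at rest to 0.005 at its stop. It starts to give at 0.4 to 0.8 N and then takes about 1 N more per mm; a dip of 0.8 mm or more counts
- blue_colony (a point): point on the flat top face of the clear glass dish right over the centre of the one dark blue colony (14 mm across), 27 mm from the dish's centre, in the direction of the dish's x axis. The nearest other colony (magenta or ochre, 7 to 12 mm across) is 37 mm away; the top face is about 86 mm above the bench
- dish: closed clear glass petri dish, 90 mm across, 16 mm high, loose, lying on the touch plate in a steel ring 96 mm wide inside and 4 mm high, with pale agar and coloured colonies just below its top face. Origin at the centre of its underside, 70 mm above the bench; yaw is any angle
- magnifier: grey weighted base of the magnifier, fixed, 128 mm across, with a steel post to a pivot whose vertical axis passes through the origin (bench level). Its x axis points away from the robot, within about 0.5 rad; the highest point (pivot knob) is 239 mm above the bench
- magnifier_arm (a joint): swing angle of the magnifier arm about the pivot in rad, -1.25 to 1.25, counter-clockwise seen from above positive. At 0 the arm points along the base's -x axis and the lens is roughly over the dish; positive moves the lens to the base's -y side. Stiff enough to stay where it is left: about 1.6 N at the lens moves it
- lens (a point): centre of the magnifier lens, 220 mm from the pivot axis and 205 mm above the bench. The head is a round steel and white ring with a clear lens, 114 mm across and 20 mm thick, leaning 10 degrees with the edge nearer the robot lower, carried by a thin steel double rod from the pivot. It can be pushed on its round outer side
- stack_low: lower of two closed clear glass petri dishes stacked beside the counter, 90 mm across, 16 mm high; origin at the centre of its underside. Leave alone
- stack_top: upper dish of that stack, same size, origin at the centre of its underside. Leave alone
- loop_holder: blue plastic inoculating loop holder, 68 x 98 mm, 50 mm high, three loops stand in it up to 142 mm; origin at the centre of its underside. Leave alone
- tube_block: grey tube block 48 x 105 mm, 50 mm high, holds the two green tubes; origin at the centre of its underside. Leave alone
- tube_a: green capped culture tube, 16 mm across (cap 19 mm), 100 mm long, upright in the tube block with its cap up to 108 mm above the bench; origin at its lower end. Leave alone
- tube_b: the other green culture tube, same size. Leave alone
- burner: chrome bunsen burner, round foot 84 mm across, 138 mm tall, origin at the centre of its underside. Leave alone
- pen: white felt pen with red cap lying on the bench, 132 mm long along its x axis, 14 mm thick; origin at the centre of its underside. Leave alone
Not all that is in view belongs to the job. What is shaped like the dish but green is not meant.

How it is judged (in metres and radians):
On the way, in this order (a step that is already met when the one before it is completed fails the run):
1. the magnifier is swung aside: its lens centre is more than 120 mm (seen from above) from the centre of the counter's touch plate (horizontal distance between lens and counter above 0.12 m), for 0.2 s.
2. the closed fingertips touch the dish within 12 mm of the blue colony and the touch plate dips by 0.8 mm or more (value of joint touch_plate above 0.0008 m and horizontal distance between the grasp point and blue_colony below 0.012 m and contact force between the fingers and dish above 0.5 N), for 0.05 s.
At the end, for the whole second after the job is handed in: The lens rests more than 120 mm from the touch plate's centre (seen from above), the touch plate is back up (within 0.5 mm), the dish lies in its ring within 8 mm of where it started, the fingers are more than 60 mm from the blue colony, and every other thing is within 12 mm of its starting place (horizontal distance between lens and counter above 0.12 m and velocity of joint magnifier_arm between -0.05 and 0.05 rad/s and value of joint touch_plate below 0.0005 m and distance of dish from where it was at the start of the episode below 0.008 m and linear speed of dish below 0.02 m/s and distance between the grasp point and blue_colony above 0.06 m and distance of each of stack_low, stack_top, loop_holder, tube_block, tube_a, tube_b, burner, pen from where it was at the start of the episode below 0.012 m).
It fails at once if the dish is touched, or the plate pressed, more than 18 mm from the blue colony's centre (horizontal distance between the grasp point and blue_colony above 0.018 m and (contact force between the fingers and dish above 0.4 N or value of joint touch_plate above 0.0008 m)).
It fails at once if the dish is pressed hard, with more than 15 N (contact force between the fingers and dish above 15 N).
It fails at once if the dish is lifted or pushed out of its ring (distance of dish from where it was at the start of the episode above 0.012 m).
It fails at once if the counter's housing or keys are touched with more than 1 N (contact force between the fingers and counter above 1 N).
It fails at once if a bystander is shoved more than 12 mm, lifted or knocked over (distance of any of stack_low, stack_top, loop_holder, tube_block, tube_a, tube_b, burner, pen from where it was at the start of the episode above 0.012 m or angle between any of stack_low, stack_top, loop_holder, tube_block, tube_a, tube_b, burner, pen's own z axis and vertical above 0.3 rad).
It also fails if it takes over 46 s, if anything falls off the work surface, if the arm or the gripper's body presses on something with over 40 N, if the wrist force passes 120 N, or if a joint passes its speed limit or range.

## Robot

A 6-joint arm with a two-finger parallel gripper is mounted at the origin on the work surface. World frame = base frame: x ahead of the robot, y to its left, z up, the work surface at z = 0. Lengths are in mm, angles in degrees, forces in N, time in s.
With the tool pointing down it reaches from about 300 to 850 mm from the base axis. Payload 4.2 kg.
Tool frame: the origin (TCP) lies between the finger pads; the fingertips stand 19 mm ahead of it and the grasp point (between the pads) is the TCP; z points along the fingers, y is the direction in which the jaws open and shut (so a half turn about z gives the same grasp; the last joint's range is limited). The gripper opens to 91 mm and grips with 3 to 60 N. Pads are 32 mm wide; open, the fingers measure 118 mm over their backs; the gripper's body (76 mm by 178 mm) begins 60 mm behind the grasp point.
Start: joints at [69.901, 18.312, 89.639, -0, 72.044, -1.146], TCP at [186.762, 543.839, 232.976] pointing down, gripper open.
Joint ranges: [-177.97, 177.97], [-48.28, 115.42], [12.27, 149.76], [-77.06, 257.06], [2.81, 150.46], [-146.56, 146.56]. Speed limits (degrees/s): [147.25, 147.25, 180, 180, 180, 180].

## Interface

Orientations are given as a 3x3 rotation matrix whose columns are the frame's x, y, z axes.
In Python, from station import manip gives the robot as it stands. The module is installed in compiled form; this text tells all that it offers.
- The arm moves only by the tool send_rows, never from a script. Its argument "steps" is a list of rows, each an object with "gripper": the finger opening in m, from 0 to 0.0912; "dp": the shift along the tool's x, y, z in m, a list of three; "twist": the turn about the tool's z in degrees. In form: [{"gripper": gripper, "dp": [tx, ty, tz], "twist": twist}, ...]. A call has 1 to 12 rows; each row is the pose to reach, as a shift and turn from the pose commanded when the call began, along the tool's axes at that moment; what a row does not reach only later rows make up. A row lasts 1/8 s, in which the tool goes at most 62.5 mm and 10.7 degrees, less where a joint would pass 70% of its speed; a pose out of reach is approached as far as the arm can. A call with a gripper value outside its range is refused whole. The fingers move at their own pace and stop on an object; "newtons" is the grip in N (left out, the last holds). Time passes only in rows, so rows that repeat a pose let the fingers close. It gives the time, the measured TCP pose, the force and the opening at its end, in the units of the state.
- manip.get_obs(): the state, without advancing time (a new reading comes with each control period).
- manip.get_image(name): name is "scene" or "top"; returns (picture, depth): 420x560x3 uint8, blue, green, red; 420x560 float32, mm along the optical axis (not along the pixel's ray), 0 where there is no reading.
- manip.get_calibration(name): a dict with "fx", "fy", "cx", "cy" (pixels), "R" (3x3) and "t" (3): a world point X has camera coordinates R X + t. Camera axes: x right, y down, z forward; pixel columns grow to the right and rows downward; lengths in mm; the calibration is good to about 2 mm. A picture is of the moment at which its call begins. get_calibration takes no time and is no camera call.
- manip.sign_off(): hands the job in, once; it reports no verdict.
The state is a dict: "t": time; "joint_pos": joint angles; "qvel": joint speeds; "effort": joint torques, N m; "eef_pos": TCP position; "eef_rot": TCP orientation; "contact_force": force on the tool from outside, world axes, zero at the start; "ft_torque": the same for the moment, N m; "finger_gap": finger opening in mm.
Only numpy, scipy, OpenCV 4.12 (cv2) and the standard library are available. Lean on these libraries where they do the work, as an engineer would, in place of code of your own. Each camera call takes 0.05 s, during which the arm holds its last target. There are 200 camera calls.

## Working session

There is one attempt and no reset: what is moved stays moved. The work goes in short steps, Python scripts to look and compute and a tool call to move; the robot and the scene stay as the last step left them, time stands still between calls to the robot, and variables do not carry over. Pictures are saved under pics/ and viewed, about 8 in all and at most 12, crops included, and the job is handed in when it is done.

Besides the shell and the picture viewer there is one more tool, called after "Emit:" as a command line: name --argument value ..., lists and objects as JSON in quotes. send_rows: Moves the arm, as the interface text tells. Its arguments: {"type":"object","properties":{"steps":{"type":"array","items":{"type":"object","properties":{"gripper":{"type":"number"},"dp":{"type":"array","items":{"type":"number"}},"twist":{"type":"number"}}}},"newtons":{"type":"number"}},"required":["steps"]}

```bash
mkdir -p pics; python3 - <<'E'
from station import manip
import cv2,numpy as np,pickle
o=manip.get_obs();print(o['t'],o['eef_pos'],np.round(o['eef_rot'],3).tolist(),o['finger_gap'])
d={}
for n in('scene','top'):
    im,z=manip.get_image(n);c=manip.get_calibration(n);d[n]=(im,z,c);cv2.imwrite(f'pics/{n}0.png',im)
    print(n,c['fx'],c['cx'],c['cy'],np.round(c['R'],3).tolist(),np.round(c['t'],1), 'cam', np.round(-np.array(c['R']).T@c['t'],0))
pickle.dump(d,open('d0.pkl','wb'))
E
```

```text
0.0 [186.59068256 543.38431297 232.12452188] [[-0.946, 0.325, -0.001], [0.325, 0.946, -0.002], [0.0, -0.002, -1.0]] 91.19368490099859
scene 434.9423776206184 281.42075154564793 219.04128363506206 [[0.414, 0.91, -0.006], [0.709, -0.327, -0.624], [-0.57, 0.254, -0.781]] [-225.7 -316.8 1430.4] cam [1134. -261.  918.]
top 413.57894076754246 281.09601026260196 209.7681750372946 [[0.008, -1.0, -0.016], [-0.995, -0.006, -0.097], [0.097, 0.017, -0.995]] [  -3.9  585.3 1035. ] cam [ 482.  -18. 1087.]
```

View pics/top0.png

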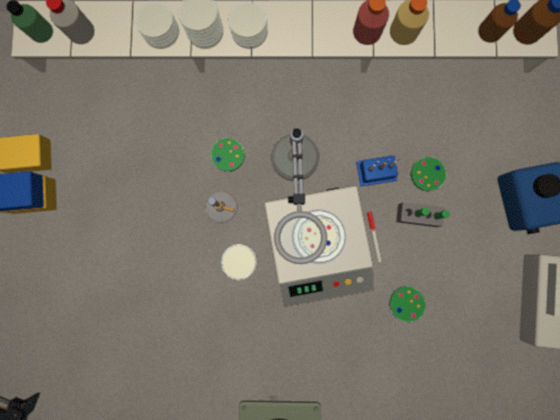

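View pics/scene0.png

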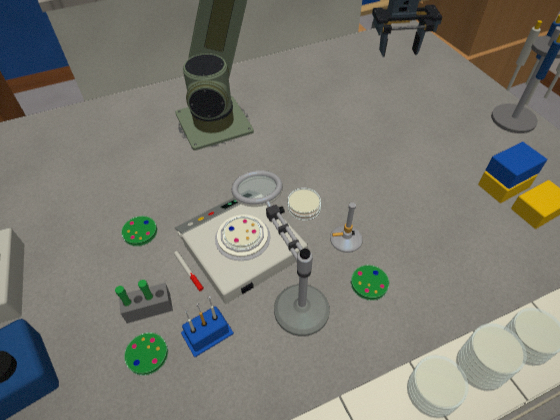

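Top view: lens ring is at about (300,237), pivot at (297,133), and the dish on the counter at (319,236). Green dishes at (228,154), (429,173) and (407,304) are decoys, and the pale stack is at (239,262). The dish meant is the pale one on the counter. I'll enlarge it to confirm.

```bash
cat > h.py <<'E'
import numpy as np,cv2,pickle
def ray(c,u,v,z):
    R=np.array(c['R']);t=np.array(c['t']);C=-R.T@t
    d=R.T@np.array([(u-c['cx'])/c['fx'],(v-c['cy'])/c['fy'],1]);return C+d*(z-C[2])/d[2]
def blobs(im,mask,box,amin=4):
    x0,y0,x1,y1=box;m=np.zeros_like(mask);m[y0:y1,x0:x1]=mask[y0:y1,x0:x1]
    n,_,s,ce=cv2.connectedComponentsWithStats(m)
    return [(ce[i],s[i]) for i in range(1,n) if s[i,4]>=amin]
E
python3 - <<'E'
from h import *
d=pickle.load(open('d0.pkl','rb'))
T,S=d['top'][0],d['scene'][0]
a=cv2.resize(T[185:275,260:360],None,fx=4,fy=4,interpolation=cv2.INTER_CUBIC)
b=cv2.resize(S[200:290,190:290],None,fx=4,fy=4,interpolation=cv2.INTER_CUBIC)
cv2.imwrite('pics/c0.png',np.hstack([a,b]))
for n,box in(('top',(290,205,350,265)),('scene',(212,212,272,258))):
    im,z,c=d[n];hsv=cv2.cvtColor(im,cv2.COLOR_BGR2HSV)
    m=cv2.inRange(hsv,(105,80,20),(135,255,230))
    for ce,s in blobs(im,m,box): print(n,'blue',ce.round(1),s,ray(c,*ce,85).round(1))
im,z,c=d['top']
for n,p,zz in(('lens',(300,237),205),('pivot',(297,133),239),('base',(295,157),15),('dish',(319,236),86),('burnertop',(214,203),138),('stack',(239,262),32),('burnerfoot',(221,207),10),('penR',(371,213),14),('holder',(379,168),50),('loops',(392,160),142),('tubes',(425,212),108),('counter corners',(266,204),56),('',(357,188),56),('',(372,266),56),('',(278,281),56)): print(n,ray(c,*p,zz).round(0))
E
```

```text
top blue [327.9 242.6] [327 241   3   4  11] [ 500.9 -114.2   85. ]
scene blue [230.9 228.1] [229 226   5   5  18] [ 500.3 -112.8   85. ]
lens [510. -43. 205.]
pivot [727. -35. 239.]
base [727. -35.  15.]
dish [517. -93.  86.]
burnertop [589. 154. 138.]
stack [451. 106.  32.]
burnerfoot [593. 158.  10.]
penR [ 580. -233.   14.]
holder [ 691. -247.   50.]
loops [ 692. -257.  142.]
tubes [ 574. -341.  108.]
counter corners [597.  38.  56.]
 [ 639. -190.   56.]
 [ 445. -225.   56.]
 [406.   6.  56.]
```

View pics/c0.png

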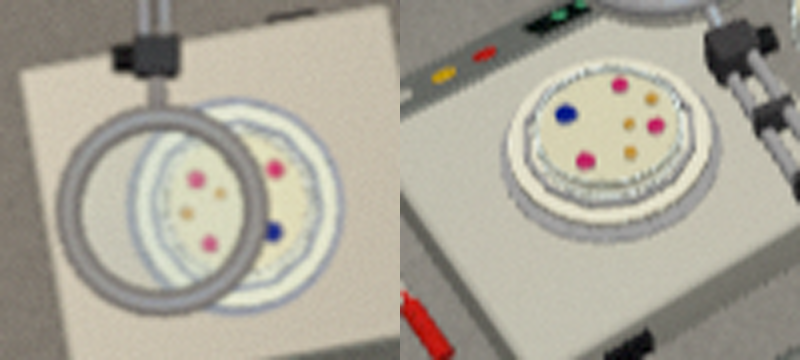

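The blue colony is at top (328,243), partly under the lens ring, and at scene (231,228). That is the only dark blue one on the pale counter dish. Both views put it at about (500,-113). I'll close the fingers and cross high above everything to the -y side of the lens.

Emit:
send_rows --steps '[{"gripper":0,"dp":[0,0,-0.05],"twist":0},{"gripper":0,"dp":[-0.04,-0.042,-0.07],"twist":0},{"gripper":0,"dp":[-0.08,-0.084,-0.07],"twist":0},{"gripper":0,"dp":[-0.12,-0.126,-0.07],"twist":0},{"gripper":0,"dp":[-0.16,-0.168,-0.07],"twist":0},{"gripper":0,"dp":[-0.2,-0.21,-0.07],"twist":0},{"gripper":0,"dp":[-0.24,-0.252,-0.07],"twist":0},{"gripper":0,"dp":[-0.28,-0.294,-0.07],"twist":0},{"gripper":0,"dp":[-0.32,-0.336,-0.07],"twist":0},{"gripper":0,"dp":[-0.36,-0.378,-0.07],"twist":0},{"gripper":0,"dp":[-0.4,-0.42,-0.07],"twist":0},{"gripper":0,"dp":[-0.44,-0.462,-0.07],"twist":0}]' --newtons 20

```text
t: 1.6
eef_pos: [453.2, -37.9, 302.8]
eef_rot: [[-0.946, 0.325, 0.0], [0.325, 0.946, 0.0], [0.0, 0.0, -1.0]]
contact_force: [0.5, -0.2, 0.5]
finger_gap: 0.2
```

Emit:
send_rows --steps '[{"gripper":0,"dp":[-0.04,-0.042,0],"twist":0},{"gripper":0,"dp":[-0.086,-0.09,0],"twist":0},{"gripper":0,"dp":[-0.086,-0.09,0],"twist":0},{"gripper":0,"dp":[-0.086,-0.09,0],"twist":0}]'

```text
t: 2.1
eef_pos: [504.5, -148.9, 302.3]
eef_rot: [[-0.946, 0.326, -0.002], [0.326, 0.946, 0.001], [0.002, 0.001, -1.0]]
contact_force: [-0.3, -0.6, 0.3]
finger_gap: 0.3
```

Emit:
send_rows --steps '[{"gripper":0,"dp":[0,0,0.03],"twist":0},{"gripper":0,"dp":[0,0,0.065],"twist":0},{"gripper":0,"dp":[0,0,0.098],"twist":0},{"gripper":0,"dp":[0,0,0.098],"twist":0}]'

```text
t: 2.6
eef_pos: [502.9, -147.0, 203.2]
eef_rot: [[-0.946, 0.323, -0.005], [0.323, 0.946, 0.002], [0.006, 0.0, -1.0]]
contact_force: [-0.3, -0.6, 0.3]
finger_gap: 0.6
```

Emit:
send_rows --steps '[{"gripper":0,"dp":[0.005,0.014,0],"twist":0},{"gripper":0,"dp":[0.0098,0.0284,0],"twist":0},{"gripper":0,"dp":[0.0147,0.0426,0],"twist":0},{"gripper":0,"dp":[0.0196,0.0568,0],"twist":0},{"gripper":0,"dp":[0.0245,0.071,0],"twist":0},{"gripper":0,"dp":[0.0293,0.0851,0],"twist":0},{"gripper":0,"dp":[0.0293,0.0851,0],"twist":0}]'

```text
t: 3.48
eef_pos: [505.7, -57.6, 205.1]
eef_rot: [[-0.946, 0.324, 0.002], [0.324, 0.946, 0.001], [-0.001, 0.002, -1.0]]
contact_force: [-0.1, 0.6, 0.0]
finger_gap: 0.1
```

```bash
python3 - <<'E'
from station import manip
import cv2
im,z=manip.get_image('top');im2,_=manip.get_image('scene')
cv2.imwrite('pics/p1.png',cv2.hconcat([cv2.resize(im[120:300,190:390],None,fx=2,fy=2),cv2.resize(im2[120:300,150:350],None,fx=2,fy=2)]))
E
```

```text
(no output)
```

View pics/p1.png

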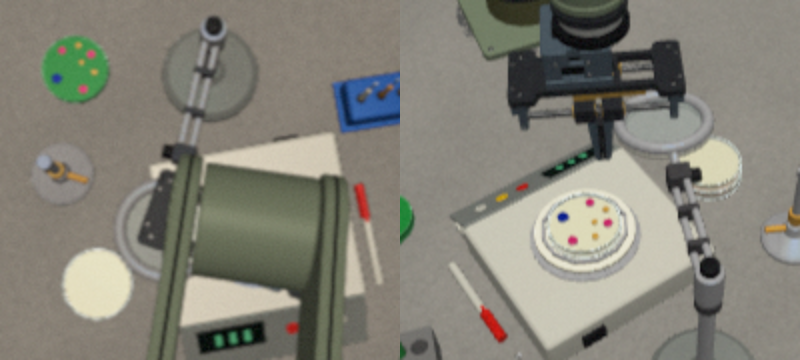

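The push works: in the left crop the lens ring has moved left to about (165,230), and in the right crop the dish is fully visible. I'll keep pushing +y.

Emit:
send_rows --steps '[{"gripper":0,"dp":[0.0049,0.0142,0],"twist":0},{"gripper":0,"dp":[0.0098,0.0284,0],"twist":0},{"gripper":0,"dp":[0.0147,0.0426,0],"twist":0},{"gripper":0,"dp":[0.0196,0.0568,0],"twist":0},{"gripper":0,"dp":[0.0245,0.071,0],"twist":0},{"gripper":0,"dp":[0.0293,0.0851,0],"twist":0},{"gripper":0,"dp":[0.0342,0.0993,0],"twist":0},{"gripper":0,"dp":[0.0342,0.0993,0],"twist":0},{"gripper":0,"dp":[0.0342,0.0993,0],"twist":0}]'

```text
t: 4.7
eef_pos: [504.7, 46.2, 204.9]
eef_rot: [[-0.946, 0.324, -0.0], [0.324, 0.946, 0.0], [0.0, 0.0, -1.0]]
contact_force: [0.0, 0.3, 0.3]
finger_gap: 0.6
```

Emit:
send_rows --steps '[{"gripper":0,"dp":[-0.016,-0.047,0],"twist":0},{"gripper":0,"dp":[-0.05,-0.08,-0.04],"twist":0},{"gripper":0,"dp":[-0.02,-0.11,-0.09],"twist":0},{"gripper":0,"dp":[0.03,-0.14,-0.09],"twist":0},{"gripper":0,"dp":[0.09,-0.15,-0.09],"twist":0},{"gripper":0,"dp":[0.15,-0.15,-0.09],"twist":0},{"gripper":0,"dp":[0.15,-0.15,-0.09],"twist":0}]'

```text
t: 5.58
eef_pos: [310.7, -46.6, 295.1]
eef_rot: [[-0.946, 0.325, 0.001], [0.325, 0.946, 0.0], [-0.001, 0.001, -1.0]]
contact_force: [0.8, 0.2, 0.2]
finger_gap: 0.2
```

```bash
python3 - <<'E'
from station import manip
from h import *
d={}
for n in('top','scene'):
    im,z=manip.get_image(n);c=manip.get_calibration(n);d[n]=(im,z,c)
    m=cv2.inRange(cv2.cvtColor(im,cv2.COLOR_BGR2HSV),(105,80,20),(135,255,230))
    box=(290,205,350,265) if n=='top' else (212,212,272,258)
    for ce,s in blobs(im,m,box): print(n,'blue',ce.round(2),s[4],ray(c,*ce,85).round(1))
pickle.dump(d,open('d1.pkl','wb'))
a,b=d['top'][0],d['scene'][0]
cv2.imwrite('pics/p2.png',cv2.hconcat([cv2.resize(a[120:300,190:390],None,fx=2,fy=2),cv2.resize(b[120:300,150:350],None,fx=2,fy=2)]))
o=manip.get_obs();print(o['t'],o['eef_pos'])
E
```

```text
top blue [327.5 242.5] 14 [ 501.2 -113.2   85. ]
scene blue [230.94 228.11] 18 [ 500.3 -112.8   85. ]
5.675 [314.48363675 -47.39996475 295.45846417]
```

View pics/p2.png

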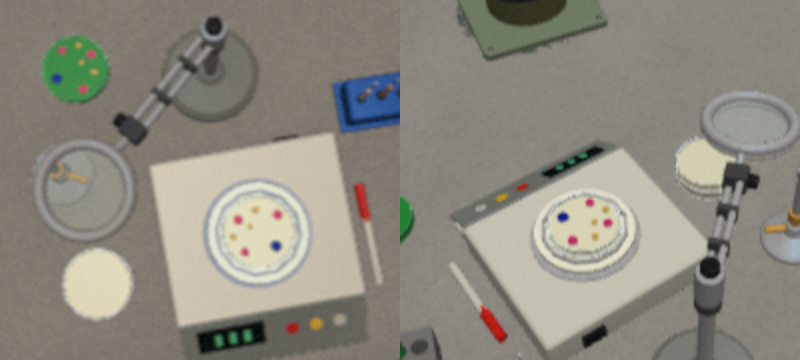

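The lens is now at left crop (85,190), about 200 mm from the plate centre. The dish is fully visible, with blue at crop (276,246), and both views agree on (501,-113). Next I'll move above it.

Emit:
send_rows --steps '[{"gripper":0,"dp":[-0.04,0,0],"twist":0},{"gripper":0,"dp":[-0.08,0,0],"twist":0},{"gripper":0,"dp":[-0.12,0,0],"twist":0},{"gripper":0,"dp":[-0.16,0,0],"twist":0},{"gripper":0,"dp":[-0.198,-0.001,0],"twist":0},{"gripper":0,"dp":[-0.198,-0.001,0.04],"twist":0},{"gripper":0,"dp":[-0.198,-0.001,0.08],"twist":0},{"gripper":0,"dp":[-0.198,-0.001,0.12],"twist":0},{"gripper":0,"dp":[-0.198,-0.001,0.15],"twist":0},{"gripper":0,"dp":[-0.198,-0.001,0.15],"twist":0},{"gripper":0,"dp":[-0.198,-0.001,0.15],"twist":0},{"gripper":0,"dp":[-0.198,-0.001,0.15],"twist":0}]'

```text
t: 7.18
eef_pos: [502.5, -112.8, 146.3]
eef_rot: [[-0.946, 0.325, 0.003], [0.325, 0.946, -0.001], [-0.003, 0.0, -1.0]]
contact_force: [-0.6, -0.4, -0.2]
finger_gap: 0.2
```

```bash
python3 - <<'E'
from station import manip
from h import *
im,z=manip.get_image('scene');b=im[180:270,180:290]
cv2.imwrite('pics/p3.png',cv2.resize(b,None,fx=4,fy=4,interpolation=cv2.INTER_CUBIC))
o=manip.get_obs();print(o['t'],o['eef_pos'].round(1),o['contact_force'].round(2))
E
```

```text
7.225 [ 502.2 -112.7  146.2] [0.86 0.13 0.52]
```

View pics/p3.png

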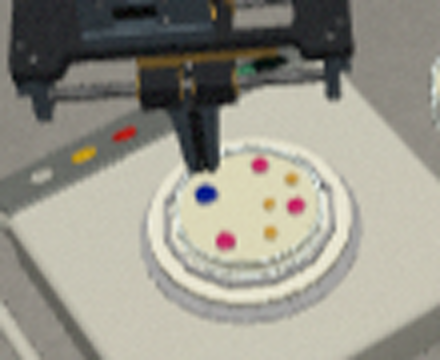

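The fingertips are at crop (206,170), in line above the blue colony at (206,194), and 41 mm above it. I'll descend, slowly at the end.

Emit:
send_rows --steps '[{"gripper":0,"dp":[0.001,0,0.012],"twist":0},{"gripper":0,"dp":[0.001,0,0.024],"twist":0},{"gripper":0,"dp":[0.001,0,0.034],"twist":0},{"gripper":0,"dp":[0.001,0,0.036],"twist":0},{"gripper":0,"dp":[0.001,0,0.038],"twist":0},{"gripper":0,"dp":[0.001,0,0.039],"twist":0},{"gripper":0,"dp":[0.001,0,0.04],"twist":0},{"gripper":0,"dp":[0.001,0,0.041],"twist":0},{"gripper":0,"dp":[0.001,0,0.041],"twist":0}]'

```text
t: 8.35
eef_pos: [500.4, -112.2, 104.2]
eef_rot: [[-0.946, 0.325, 0.001], [0.325, 0.946, -0.0], [-0.001, 0.0, -1.0]]
contact_force: [-0.2, -0.3, 2.0]
finger_gap: 0.5
```

Emit:
send_rows --steps '[{"gripper":0,"dp":[0,0,0.0005],"twist":0},{"gripper":0,"dp":[0,0,0.001],"twist":0},{"gripper":0,"dp":[0,0,0.001],"twist":0}]'

```text
t: 8.72
eef_pos: [500.4, -112.2, 103.1]
eef_rot: [[-0.946, 0.325, 0.001], [0.325, 0.946, -0.0], [-0.001, 0.0, -1.0]]
contact_force: [0.5, -1.4, 2.9]
finger_gap: 0.3
```

Emit:
send_rows --steps '[{"gripper":0,"dp":[0,0,0],"twist":0}]'

```text
t: 8.85
eef_pos: [500.4, -112.2, 103.1]
eef_rot: [[-0.946, 0.325, 0.001], [0.325, 0.946, -0.0], [-0.001, 0.0, -1.0]]
contact_force: [0.5, -0.2, 2.4]
finger_gap: 0.4
```

Emit:
send_rows --steps '[{"gripper":0,"dp":[0,0,0.0005],"twist":0},{"gripper":0,"dp":[0,0,0.001],"twist":0},{"gripper":0,"dp":[0,0,0.001],"twist":0}]'

```text
t: 9.22
eef_pos: [500.4, -112.2, 102.0]
eef_rot: [[-0.946, 0.325, 0.0], [0.325, 0.946, -0.0], [-0.0, 0.0, -1.0]]
contact_force: [-0.2, 0.1, 3.3]
finger_gap: 0.5
```

Emit:
send_rows --steps '[{"gripper":0,"dp":[0,0,-0.004],"twist":0},{"gripper":0,"dp":[0,0,-0.01],"twist":0},{"gripper":0,"dp":[0,0,-0.04],"twist":0},{"gripper":0,"dp":[0,0,-0.09],"twist":0},{"gripper":0,"dp":[0,0,-0.14],"twist":0},{"gripper":0,"dp":[0,0,-0.19],"twist":0},{"gripper":0,"dp":[0.05,0,-0.19],"twist":0},{"gripper":0,"dp":[0.1,0,-0.19],"twist":0},{"gripper":0,"dp":[0.15,0,-0.19],"twist":0},{"gripper":0,"dp":[0.18,0,-0.19],"twist":0},{"gripper":0,"dp":[0.18,0,-0.19],"twist":0},{"gripper":0,"dp":[0.18,0,-0.19],"twist":0}]'

```text
t: 10.72
eef_pos: [330.6, -53.9, 292.1]
eef_rot: [[-0.946, 0.325, 0.001], [0.325, 0.946, -0.0], [-0.001, 0.0, -1.0]]
contact_force: [0.6, -0.2, -0.7]
finger_gap: 0.5
```

```bash
python3 - <<'E'
from station import manip
from h import *
d={}
for n in('top','scene'):
    im,z=manip.get_image(n);c=manip.get_calibration(n);d[n]=im
    m=cv2.inRange(cv2.cvtColor(im,cv2.COLOR_BGR2HSV),(105,80,20),(135,255,230))
    box=(290,205,350,265) if n=='top' else (212,212,272,258)
    for ce,s in blobs(im,m,box): print(n,'blue',ce.round(2),s[4],ray(c,*ce,85).round(1))
    if n=='top': print('lens',ray(c,232.5,215,205),'plate',ray(c,319,236,86))
a,b=d['top'],d['scene']
cv2.imwrite('pics/p4.png',cv2.hconcat([cv2.resize(a[120:300,190:390],None,fx=2,fy=2),cv2.resize(b[120:300,150:350],None,fx=2,fy=2)]))
o=manip.get_obs();print(o['t'],o['eef_pos'].round(1),o['contact_force'].round(2))
E
```

```text
top blue [327.62 242.62] 13 [ 501.  -113.5   85. ]
lens [556.18112728 101.38506177 205.        ] plate [516.703072   -92.71992684  86.        ]
scene blue [230.94 228.11] 18 [ 500.3 -112.8   85. ]
10.825 [330.9 -53.9 291.9] [-0.47 -0.56 -0.38]
```

View pics/p4.png

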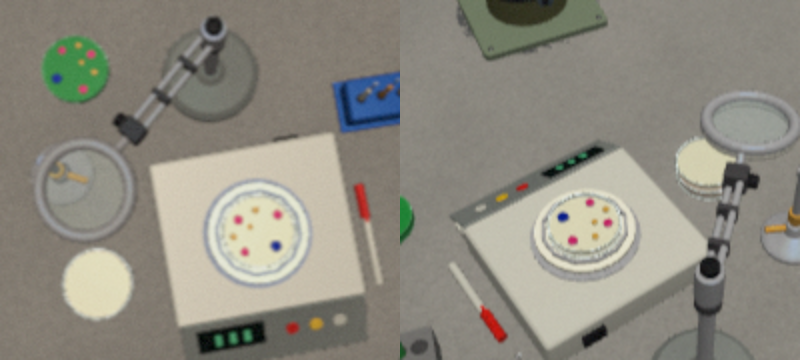

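The picture is unchanged from before the touch: the lens is aside at crop (85,190), the blue colony is at crop (276,246), and the dish and bystanders are in place. Handing in.

```bash
python3 -c "
from station import manip
print(manip.sign_off())"
```

```text
the job is handed in; nothing more can be done
None
```

I swung the magnifier aside with the closed fingers, pressed the dish over the blue colony, withdrew, and handed the job in at about 11 s. Sign-off gives no verdict, so I can't confirm the pass.

- **Magnifier:** I pushed it toward +y. The lens now rests about 198 mm (seen from above) from the touch plate's centre, against the required 120 mm.
- **Touch:** I pressed at (500.4, -112.2). The two cameras put the colony at (500–501, -113), so I was within about 1–2 mm. The force rose steadily to about 3.3 N, which by the given spring figures means a dip of roughly 2–3 mm. I could not read the dip itself.
- **Afterwards:** The blue colony's position agreed within 0.4 mm before and after the touch. The nearby things in view looked unmoved. The fingers ended about 270 mm from the colony.

No check failed or disagreed.

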